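# Fill the weight rack and hold it in the trigger clamp

## Task

Fill the blue weight rack in the order of its dots: stand the 200 g weight in the two-dot pocket, then the 100 g weight in the three-dot pocket, and let go of each before going on. Then pump the clamp's red trigger, letting it spring back between squeezes, until the orange pad presses on the rack and its pointer stands in the green band, never in the red, which would crush the rack. Finish holding: keep the trigger squeezed with the pointer in the green, and leave the other weights and objects where they are.

Things in the scene. Friction and masses are not known exactly. Their poses are not given: they have to be found in the camera images.
- weight200: the 200 g weight: polished steel mass standing upright: a cylinder 30 mm in diameter and 38 mm high, with a knob 18 mm in diameter on a short neck, 54 mm high in all, 0.2 kg; origin at the centre of its underside, z up. It starts somewhere on the black mat (3 mm thick) and goes into the two-dot pocket.
- weight100: the 100 g weight: polished steel mass standing upright: a cylinder 24 mm in diameter and 32 mm high, with a knob 16 mm in diameter on a short neck, 48 mm high in all, 0.1 kg; origin at the centre of its underside, z up. It starts somewhere on the black mat and goes into the three-dot pocket.
- weight500: the 500 g weight: polished steel mass standing upright: a cylinder 38 mm in diameter and 50 mm high, with a knob 22 mm in diameter on a short neck, 66 mm high in all, 0.5 kg; origin at the centre of its underside, z up. It already stands in the one-dot pocket and stays there.
- weight50: the 50 g weight, not needed: polished steel mass standing upright: a cylinder 18 mm in diameter and 27 mm high, with a knob 14 mm in diameter on a short neck, 43 mm high in all, 0.05 kg; origin at the centre of its underside, z up. It stands on the black mat, to be left alone.
- weight1000: the 1 kg weight, not needed: polished steel mass standing upright: a cylinder 48 mm in diameter and 60 mm high, with a knob 26 mm in diameter on a short neck, 76 mm high in all, 1 kg; origin at the centre of its underside, z up. It stands on the black mat, to be left alone. The four weights on the mat stand about 90 mm apart in a row, in any order.
- canister: black jar with a steel cap, 68 mm in diameter, 85 mm high, beyond the clamp; leave alone; origin at the centre of its underside
- cleaner: white bottle with a blue cap, 48 mm in diameter, 120 mm high, on the left; leave alone; origin at the centre of its underside
- brush: small wooden brush lying down, about 125 mm long, beyond the clamp; leave alone; origin at the end of its handle, underneath
- rack: blue rack block, 70 mm (x) by 134 mm (y) by 28 mm high, 0.45 kg, loose on the clamp's 10 mm deck with its -y end against the fence; its three round pockets lie in a row along its y axis; origin at the centre of its underside, z up
- pocket1 (a point): centre of the mouth of the one-dot pocket (41 mm wide, 14 mm deep), flush with the rack's top; nearest the fence
- pocket2 (a point): centre of the mouth of the two-dot pocket, the middle one (33 mm wide, 14 mm deep), flush with the rack's top
- pocket3 (a point): centre of the mouth of the three-dot pocket, nearest the orange pad (27 mm wide, 14 mm deep), flush with the rack's top
- clamp: fixed trigger clamp bolted to the table: a grey deck 90 mm (x) by 366 mm (y) by 10 mm, along its y axis from the fence (-y end, 56 mm high) past rack, orange pad, plunger and black fixed handle to the red trigger (+y end). Origin at table height, x = 0 on the centre line of pad, handle and trigger. Squeezing the trigger towards the handle drives the plunger to -y, onto the rack
- handle_grip (a point): centre of the outer (-y, pad side) face of the black fixed handle, 135 mm above the table. The handle is 26 mm (x) by 16 mm (y) and stands free from 105 to 155 mm above the table
- trigger_grip (a point): centre of the outer (+y) face of the red trigger shoe, 135 mm above the table at rest; the shoe is 28 mm (x) by 12 mm (y), standing free from 105 to 156 mm above the table. At rest handle and trigger measure 56 mm over their outer faces, fully squeezed 34.5 mm. The rod and its guides below are no higher than 105 mm
- trigger_angle (a joint): angle of the trigger about its low pivot, 16 mm above the table: 0 at rest, 0.18 rad fully squeezed. A return spring asks 2 to 3 N at the shoe. The trigger drives the plunger forward by a one-way pawl, about 14 to 17 mm for a full free squeeze (some 0.65 to 0.75 mm for each mm at the shoe), and returns without it
- plunger (a joint): advance of the plunger in m, towards the fence. It has about 3 N of drag and stays where it is left, but no lock: when the trigger is let go, the pad's spring pushes it back until about 3 N remain
- pad_spring (a joint): compression of the orange pad's spring in m: 0 while the pad is free, about 1.8 N for each mm once it presses on the rack. The black pointer bar (36 mm long, across) over the white scale reads it and moves back (+y) over it: green band from 4 to 9 mm, red from 12 mm, which must never be reached
- spring_pad: the orange pad, 50 mm wide (x), 8 mm thick (y), 28 mm high, with its stem and pointer, moving along the clamp's y axis; origin 40 mm above the pad's centre, 8 mm behind its face
- pad_front (a point): centre of the pad's face that meets the rack, 30 mm above the table
- rack_end (a point): centre of the rack's end face (+y) that the pad meets; the gap to pad_front is 20 to 36 mm at the start
- trigger: the red trigger, squeezed by its upper shoe (28 by 12 by 60 mm); origin on its pivot, 16 mm above the table
Things that resemble listed ones, but are neither listed nor needed, are in the scene too. What is shaped like the weight200 but turquoise or yellow is not meant. What is shaped like the weight100 but purple is not meant.

How it is judged:
On the way, in this order (a step that is already met when the one before it is completed fails the run):
1. the 200 g weight stands in the two-dot pocket, let go (horizontal distance between weight200 and pocket2 below 0.004 m and z of weight200 in the frame of rack between 0.01 and 0.0165 m and angle between weight200's own z axis and vertical below 0.1 rad and linear speed of weight200 below 0.02 m/s and contact force between the fingers and weight200 below 0.3 N), for 0.2 s.
2. then the 100 g weight stands in the three-dot pocket, let go (horizontal distance between weight100 and pocket3 below 0.004 m and z of weight100 in the frame of rack between 0.01 and 0.0165 m and angle between weight100's own z axis and vertical below 0.1 rad and linear speed of weight100 below 0.02 m/s and contact force between the fingers and weight100 below 0.3 N), for 0.2 s.
3. then the trigger is squeezed a first time, the pad still off the rack (value of joint trigger_angle above 0.06 rad and value of joint pad_spring below 0.0015 m), for 0.02 s.
4. the trigger springs back (value of joint trigger_angle below 0.04 rad), for 0.02 s.
5. squeezed again, the pad presses on the rack with the pointer in the green (value of joint trigger_angle above 0.02 rad and contact force between spring_pad and rack above 5 N and value of joint pad_spring between 0.004 and 0.009 m), for 0.2 s.
At the end, for the whole second after the job is handed in: The 500, 200 and 100 g weights stand upright in the one-, two- and three-dot pockets (4 mm), the fingers keep the trigger squeezed (over 0.02 rad and 2 N), and the pad presses the rack with over 5 N, its spring at 4 to 9 mm; the rack rests within 20 mm of its start (all of step 5 and horizontal distance between weight500 and pocket1 below 0.004 m and z of weight500 in the frame of rack between 0.01 and 0.0165 m and angle between each of weight500, weight200, weight100's own z axis and vertical below 0.1 rad and horizontal distance between weight200 and pocket2 below 0.004 m and z of weight200 in the frame of rack between 0.01 and 0.0165 m and horizontal distance between weight100 and pocket3 below 0.004 m and z of weight100 in the frame of rack between 0.01 and 0.0165 m and contact force between the fingers and trigger above 2 N and distance of rack from where it was at the start of the episode below 0.02 m and linear speed of rack below 0.01 m/s); the arm keeps its last pose, push and grip.
It fails at once if the pad's spring is compressed 12 mm or more: the rack is crushed (value of joint pad_spring above 0.012 m).
It fails at once if an object that is not needed is moved by over 20 mm (distance of any of weight50, weight1000, canister, cleaner, brush from where it was at the start of the episode above 0.02 m).
It also fails if it takes over 64 s, if anything falls off the work surface, if the arm or the gripper's body presses on something with over 40 N, if the wrist force passes 120 N, or if a joint passes its speed limit or range.

## Robot

A 7-joint arm with a two-finger parallel gripper is mounted at the origin on the work surface. World frame = base frame: x ahead of the robot, y to its left, z up, the work surface at z = 0. Lengths are in m, angles in rad, forces in N, time in s.
With the tool pointing down it reaches from about 0.425 to 0.8 m from the base axis. Payload 8.3 kg.
Tool frame: the origin (TCP) lies between the finger pads; the fingertips stand 14 mm ahead of it and the grasp point (between the pads) lies 5 mm behind it (bot.tcp_to_tips is the distance from the TCP to the fingertips, in m); z points along the fingers, y is the direction in which the jaws open and shut (so a half turn about z gives the same grasp; the last joint's range is limited). The gripper opens to 85 mm and grips with 20 to 120 N. Pads are 22 mm wide; open, the fingers measure 114 mm over their backs; the gripper's body (76 mm by 85 mm) begins 54 mm behind the grasp point. The pads swing forward as they close: fully open they stand 13 mm farther back than shut.
Start: joints at [1.128, 0.383, 0.016, 1.37, -0.006, 1.388, -0.046], TCP at [0.232, -0.58, 0.245] pointing down, gripper open.
Joint ranges: [-2.95, 2.95], [-0.25, 2.06], [-1.52, 1.56], [0.18, 2.33], [-1.44, 4.58], [0.02, 2.06], [-3.01, 3.01]. Speed limits (rad/s): [2.39, 2.39, 3.01, 3.01, 3.14, 3.14, 3.14].

## Interface

Orientations are given as a unit quaternion [w, x, y, z].
In Python, from bench import bot, optics gives the robot as it stands. The module is installed in compiled form; this text tells all that it offers.
- The arm moves only by the tool play_rows, never from a script. Its argument "motion" is a list of rows, each a list of 2 entries, a list of its own where there are three numbers: the shift along the tool's x, y, z in mm, then the turn about the tool's z in rad. In form: [[[x, y, z], roll], ...]. A call has 1 to 12 rows; each row is the pose to reach, as a shift and turn from the pose commanded when the call began, along the tool's axes at that moment; what a row does not reach only later rows make up. A row lasts 1/10 s, in which the tool goes at most 50 mm and 8.59 degrees, less where a joint would pass 70% of its speed; a pose out of reach is approached as far as the arm can. A call with a gripper value outside its range is refused whole. "fingers" is the gripper command: -1 is fully open, 1 is shut, values between are in proportion, set as the call begins (left out, the last holds). The fingers move at their own pace and stop on an object; "newtons" is the grip in N (left out, the last holds). Time passes only in rows, so rows that repeat a pose let the fingers close. It gives the time, the measured TCP pose, the force and the opening at its end, in the units of the state.
- bot.read_state(): the state, without advancing time (a new reading comes with each control period).
- optics.read_camera(name): name is "side" or "top" or "wrist"; returns the picture (400x640x3 uint8, red, green, blue); there is no depth.
- optics.camera_params(name): a dict with "camera_matrix" (3x3 intrinsics, pixels), "rvec" (rotation vector, rad) and "tvec" (3), from world to camera coordinates, as OpenCV has them. Camera axes: x right, y down, z forward; pixel columns grow to the right and rows downward; lengths in m; the calibration is good to about 2 mm. A picture is of the moment at which its call begins: read the wrist's pose just before it. camera_params takes no time and is no camera call; for the wrist camera it gives the pose at the moment of the call.
- bot.close_job(): hands the job in, once; it reports no verdict.
The state is a dict: "clock": time; "joint_positions": joint angles; "joint_vel": joint speeds; "effort": joint torques, N m; "ee_pos": TCP position; "ee_rot": TCP orientation; "contact_force": force on the tool from outside, world axes, zero at the start; "ft_torque": the same for the moment, N m; "width": finger opening in m.
Only numpy, scipy, OpenCV 4.12 (cv2) and the standard library are available. Lean on these libraries where they do the work, as an engineer would, in place of code of your own. Each camera call takes 0.05 s, during which the arm holds its last target. There are 200 camera calls.

## Working session

There is one attempt and no reset: what is moved stays moved. The work goes in short steps, Python scripts to look and compute and a tool call to move; the robot and the scene stay as the last step left them, time stands still between calls to the robot, and variables do not carry over. Pictures are saved under pics/ and viewed, about 8 in all and at most 12, crops included, and the job is handed in when it is done.

Besides the shell and the picture viewer there is one more tool, called after "Emit:" in YAML: its name, and indented under it one key for each argument. play_rows: Moves the arm, as the interface text tells. Its arguments: {"type":"object","properties":{"motion":{"type":"array","items":{"type":"array"}},"fingers":{"type":"number"},"newtons":{"type":"number"}},"required":["motion"]}

```bash
mkdir -p pics; cat > h.py <<'E'
import numpy as np, cv2
from bench import bot, optics
def snap(n,f):
    p=optics.camera_params(n); im=optics.read_camera(n)
    cv2.imwrite(f'pics/{f}.png',im[:,:,::-1]); np.savez(f'pics/{f}.npz',K=p['camera_matrix'],r=p['rvec'],t=p['tvec'])
    return im
def load(f):
    d=np.load(f'pics/{f}.npz'); return d['K'],cv2.Rodrigues(d['r'])[0],d['t'].reshape(3)
def at_z(f,uv,z):
    K,R,t=load(f); d=R.T@np.linalg.inv(K)@np.array([uv[0],uv[1],1.]); c=-R.T@t
    return c+d*(z-c[2])/d[2]
def proj(f,P):
    K,R,t=load(f); q=K@(R@np.array(P,float)+t); return q[:2]/q[2]
E
python3 - <<'E'
from h import *
s=bot.read_state();print(s['clock'],s['ee_pos'],s['ee_rot'],s['width'],bot.tcp_to_tips)
for n in ('side','top','wrist'):
    snap(n,n+'0'); K,R,t=load(n+'0'); print(n,-R.T@t,K[0,0],R[2])
E
```

```text
0.0 [ 0.23158305 -0.58000584  0.24428152] [-9.54871986e-04  9.82009964e-01  1.88826592e-01 -1.93690797e-04] 0.08543113925900701 0.014
side [0.30506729 0.626826   0.64120839] 456.6158440833416 [ 0.32946299 -0.7061643  -0.62672651]
top [0.4437381  0.04451287 1.15907474] 453.4820707347355 [ 0.11856377 -0.00172265 -0.99294495]
wrist [ 0.30530149 -0.55087282  0.37377   ] 283.13913394875226 [-0.28682131 -0.11191484 -0.95142451]
```

View pics/top0.png

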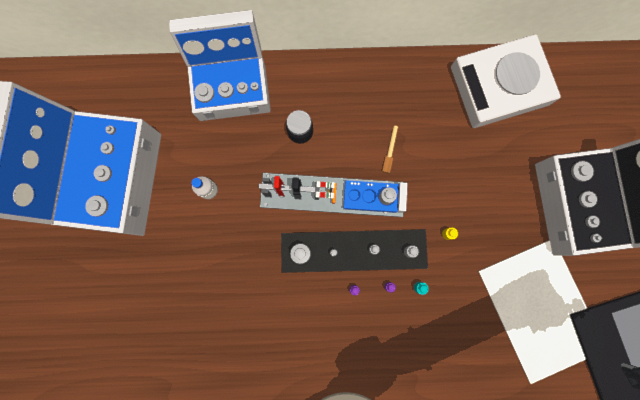

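View pics/side0.png

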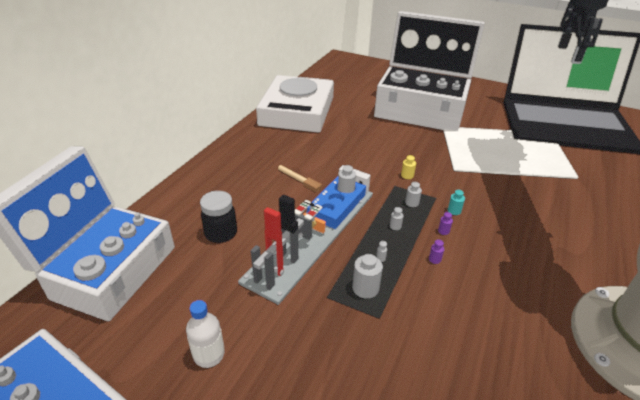

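The top view shows the mat row from left to right: 1 kg at (300,253), 50 g at (333,252), 100 g at (374,249) and 200 g at (412,251). The clamp runs from the trigger at about (278,186) to the fence at about (404,197). I'll crop in for precise pixels.

```bash
python3 - <<'E'
from h import *
im=cv2.imread('pics/top0.png')[165:280,255:455]
cv2.imwrite('pics/c.png',cv2.resize(im,None,fx=4,fy=4,interpolation=cv2.INTER_CUBIC))
E
```

```text
(no output)
```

View pics/c.png

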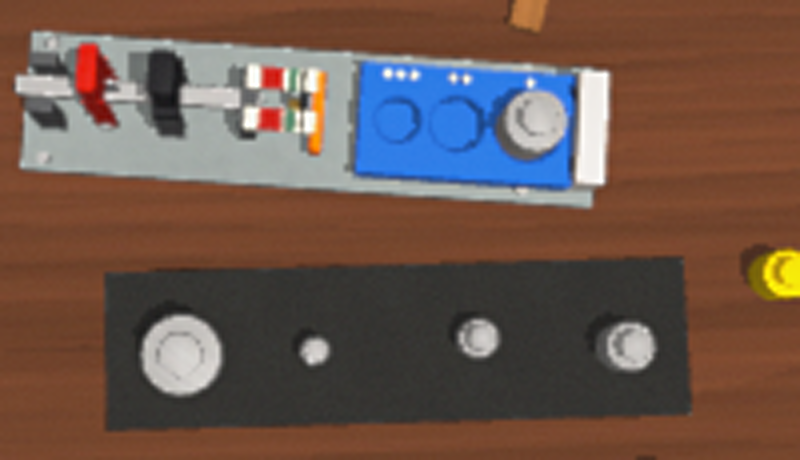

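```bash
python3 - <<'E'
from h import *
f='top0'
pts=dict(w200=(636,341,.057),w100=(481,336,.051),w50=(316,349,.046),w1000=(182,354,.079),p2=(456,124,.038),p3=(398,120,.038),p1w=(540,118,.09),
rA=(360,62,.038),rB=(357,174,.038),rC=(573,187,.038),rD=(576,70,.038),dA=(33,33,.01),dB=(22,170,.01),dC=(591,207,.01),trig=(88,47,.156),hand=(163,55,.155),yel=(785,272,.05))
for k,(x,y,z) in pts.items(): 
    P=at_z(f,(255+x/4-.375,165+y/4-.375),z); print(k,P.round(4))
    pts[k]=P
for a,b in (('dA','dB'),('dB','dC'),('rA','rB'),('rB','rC'),('p1w','p3'),('p2','p3'),('hand','trig')):
    d=pts[b]-pts[a]; print(a,b,np.hypot(*d[:2]).round(4),np.degrees(np.arctan2(d[1],d[0])).round(2))
E
```

```text
w200 [ 0.456  -0.1767  0.057 ]
w100 [ 0.4618 -0.0839  0.051 ]
w50 [0.4569 0.0165 0.046 ]
w1000 [0.4558 0.0967 0.079 ]
p2 [ 0.5939 -0.0754  0.038 ]
p3 [ 0.5975 -0.0393  0.038 ]
p1w [ 0.5891 -0.1199  0.09  ]
rA [ 0.6348 -0.0169  0.038 ]
rB [ 0.5644 -0.0126  0.038 ]
rC [ 0.5524 -0.1464  0.038 ]
rD [ 0.6259 -0.1518  0.038 ]
dA [0.6645 0.1912 0.01  ]
dB [0.5761 0.1994 0.01  ]
dC [ 0.542 -0.162  0.01 ]
trig [0.6276 0.1418 0.156 ]
hand [0.622  0.0999 0.155 ]
yel [ 0.4954 -0.2712  0.05  ]
dA dB 0.0889 174.72
dB dC 0.3629 -95.38
rA rB 0.0706 176.51
rB rC 0.1343 -95.1
p1w p3 0.081 84.08
p2 p3 0.0362 84.37
hand trig 0.0423 82.42
```

```bash
cat >> h.py <<'E'
from scipy.spatial.transform import Rotation as Ro
def go(P,yang=None):
    "tool shift in mm and roll to reach world P with tool y at world angle yang (deg)"
    s=bot.read_state(); q=s['ee_rot']; R=Ro.from_quat([q[1],q[2],q[3],q[0]]).as_matrix()
    d=R.T@(np.array(P)-s['ee_pos'])*1000; a=np.degrees(np.arctan2(R[1,1],R[0,1]))
    roll=0 if yang is None else np.radians((a-yang+180)%360-180)
    print('t',s['clock'],'pos',s['ee_pos'].round(4),'yang',a.round(2),'F',np.round(s['contact_force'],1),'w',round(s['width'],4)); print('shift',d.round(1),'roll',round(roll,3)); return d
E
python3 -c "
from h import *
go([.456,-.177,.18],-5.3)"
```

```text
t 0.15 pos [ 0.2316 -0.5801  0.2445] yang -68.23 F [-0.6  0.1  0.1] w 0.0854
shift [ 357.9 -291.    64.9] roll -1.098
```

Emit:
play_rows:
  motion:
    - [[30,-24,0],-0.09]
    - [[66,-54,0],-0.2]
    - [[102,-83,0],-0.31]
    - [[138,-112,0],-0.42]
    - [[174,-142,0],-0.53]
    - [[210,-171,10],-0.65]
    - [[246,-200,20],-0.76]
    - [[282,-229,35],-0.87]
    - [[318,-258,50],-0.98]
    - [[345,-280,60],-1.06]
    - [[358,-291,65],-1.098]
    - [[358,-291,65],-1.098]
  fingers: -1
  newtons: 30

```text
clock: 1.35
ee_pos: [0.4569, -0.1748, 0.1796]
ee_rot: [-0.001, 0.737, 0.675, 0.0]
contact_force: [0.7, -0.4, -0.4]
width: 0.0857
```

```bash
python3 -c "
from h import *
snap('wrist','w1');go([.456,-.177,.032],-5.3)
K,R,t=load('w1');print(-R.T@t)
for P in ([.456,-.177,.057],[.462,-.084,.051],[.594,-.075,.038],[.5975,-.039,.038]): print(proj('w1',P))"
```

```text
t 1.4 pos [ 0.4563 -0.1771  0.1801] yang -5.28 F [ 0.3 -1.  -0.5] w 0.0857
shift [ 1.000e-01 -2.000e-01  1.481e+02] roll 0.0
[ 0.46424325 -0.09624361  0.30908924]
[318.70687584 200.2995914 ]
[316.093534    94.40225324]
[465.44106858  70.12729353]
[472.65441766  22.89596301]
```

View pics/w1.png

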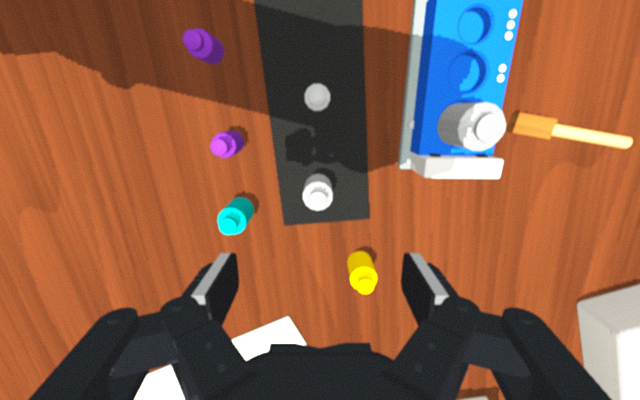

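Wrist view: the 200 g knob is near (318,197), pocket 2 near (467,72) and pocket 3 near (473,25), all within about 2 px of prediction. I'll zoom for the fine values.

```bash
python3 - <<'E'
from h import *
im=cv2.imread('pics/w1.png'); z=lambda a:cv2.resize(a,None,fx=8,fy=8,interpolation=cv2.INTER_CUBIC)
cv2.imwrite('pics/c2.png',np.hstack([z(im[170:220,295:345]),z(im[40:90,440:490])])); cv2.imwrite('pics/c3.png',z(im[78:120,295:345]))
E
```

```text
(no output)
```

View pics/c2.png

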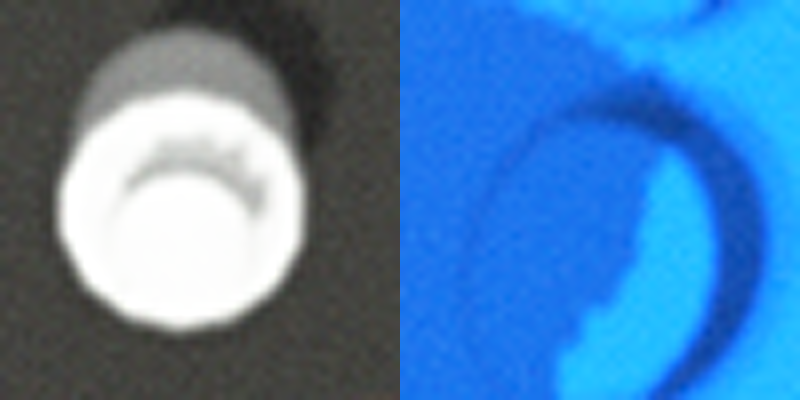

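```bash
python3 - <<'E'
from h import *
print('w200',at_z('w1',(317.25,195.7),.041)); print('p2',at_z('w1',(466.5,68.0),.038))
# predicted outlines of circles
K,R,t=load('w1')
def circ(c,r,z,x0,y0):
    p=np.array([proj('w1',[c[0]+r*np.cos(a),c[1]+r*np.sin(a),z]) for a in np.linspace(0,6.28,60)])
    return ((p-[x0,y0]+.44)*8).min(0),((p-[x0,y0]+.44)*8).max(0)
print(circ((.456,-.177),.015,.041,295,170)); print(circ((.594,-.0755),.0165,.038,440,40))
E
```

```text
w200 [ 0.45446407 -0.17723694  0.041     ]
p2 [ 0.59480328 -0.07336265  0.038     ]
(array([72.54615643, 88.19612067]), array([314.97222702, 320.38108664]))
(array([54.60681775, 81.61566252]), array([359.82539377, 410.52447926]))
```

Emit:
play_rows:
  motion:
    - [[0,-1,40],0]
    - [[0,-1,80],0]
    - [[0,-1,115],0]
    - [[0,-1,138],0]
    - [[0,-1,148],0]
    - [[0,-1,148],0]
    - [[0,-1,148],0]

```text
clock: 2.1
ee_pos: [0.4559, -0.1785, 0.0335]
ee_rot: [0.001, 0.74, 0.673, 0.0]
contact_force: [0.5, 1.0, 0.4]
width: 0.0854
```

Emit:
play_rows:
  motion:
    - [[0,0,0],0]
    - [[0,0,0],0]
    - [[0,0,0],0]
    - [[0,0,0],0]
    - [[0,0,0],0]
    - [[0,0,0],0]
    - [[0,0,0],0]
    - [[0,0,0],0]
  fingers: 1
  newtons: 30

```text
clock: 2.9
ee_pos: [0.4556, -0.1774, 0.0329]
ee_rot: [0.0, 0.739, 0.674, 0.0]
contact_force: [-1.9, -0.3, 6.1]
width: 0.0289
```

```bash
python3 -c "
from h import *
go([.455,-.177,.12],-5.3);go([.5945,-.075,.12],-5.3)"
```

```text
t 2.9 pos [ 0.4556 -0.1774  0.0329] yang -5.32 F [-1.9 -0.3  6.1] w 0.0289
shift [  0.3  -0.6 -87.1] roll -0.0
t 2.9 pos [ 0.4556 -0.1774  0.0329] yang -5.32 F [-1.9 -0.3  6.1] w 0.0289
shift [114.8 128.8 -87.1] roll -0.0
```

Emit:
play_rows:
  motion:
    - [[0,0,-35],0]
    - [[0,0,-75],0]
    - [[0,0,-97],0]
    - [[25,28,-97],0]
    - [[55,62,-97],0]
    - [[85,95,-97],0]
    - [[107,120,-97],0]
    - [[115,129,-97],0]
    - [[115,129,-97],0]
    - [[115,129,-97],0]
    - [[115,129,-97],0]

```text
clock: 4.0
ee_pos: [0.5933, -0.0766, 0.1291]
ee_rot: [-0.0, 0.74, 0.673, -0.001]
contact_force: [-0.4, -0.1, -1.6]
width: 0.0291
```

```bash
python3 - <<'E'
from h import *
snap('wrist','w2');go([.5945,-.075,.07],-5.3); snap('side','s2');snap('top','t2')
im=cv2.imread('pics/w2.png'); a=cv2.resize(im[130:400,180:460],None,fx=1.45,fy=1.45)
z=lambda f,P:[int(v) for v in proj(f,P)]
o=[a]
for f in('s2',):
    u,v=z(f,[.594,-.075,.07]);i=cv2.imread(f'pics/{f}.png');o.append(cv2.resize(i[max(v-50,0):v+50,u-50:u+50],(391,391),interpolation=cv2.INTER_CUBIC)); print(u,v)
cv2.imwrite('pics/c4.png',np.hstack([x[:391,:405] for x in o]))
E
```

```text
t 4.05 pos [ 0.5935 -0.0766  0.1293] yang -5.46 F [-0.7  0.6 -1.5] w 0.0283
shift [ 1.7  0.9 59.3] roll -0.003
337 186
```

View pics/c4.png

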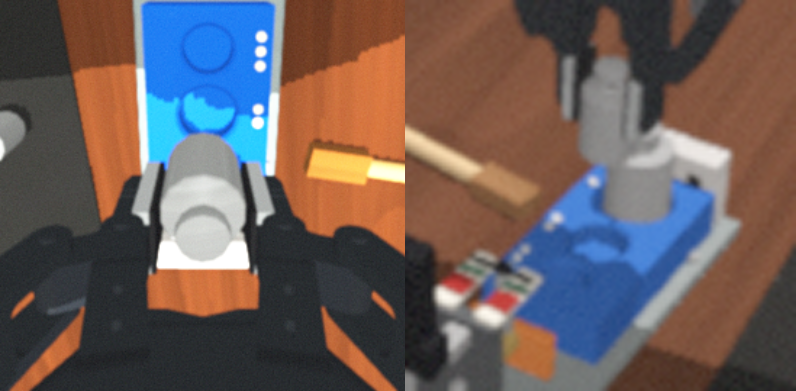

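```bash
python3 - <<'E'
from h import *
i=cv2.imread('pics/w2.png'); 
cv2.imwrite('pics/c5.png',np.hstack([cv2.resize(i[135:225,290:365],None,fx=6,fy=6,interpolation=cv2.INTER_CUBIC),cv2.resize(i[205:315,290:345],None,fx=4.91,fy=4.91,interpolation=cv2.INTER_CUBIC)[:540,:300]]))
def circ(c,r,z,x0,y0,s):
    p=np.array([proj('w2',[c[0]+r*np.cos(a),c[1]+r*np.sin(a),z]) for a in np.linspace(0,6.28,60)])
    p=(p-[x0,y0]+.5)*s-.5; return p.min(0).round(1),p.max(0).round(1)
print('p2',circ((.5945,-.075),.0165,.038,290,135,6));print('p3',circ((.598,-.039),.0135,.038,290,135,6))
w=(.5935,-.0766)
print('base',circ(w,.015,.1,290,135,6)); print('knob',circ(w,.009,.154,290,205,4.91)); print('cyltop',circ(w,.015,.138,290,205,4.91))
E
```

```text
p2 (array([ 66.1, 319.8]), array([306. , 546.3]))
p3 (array([83.9, 70.7]), array([289.9, 275.1]))
base (array([ 33.7, 515.4]), array([324.6, 778.7]))
knob (array([ 44.5, 375.6]), array([246.6, 546.3]))
cyltop (array([ -4.2, 226. ]), array([295.9, 486.2]))
```

View pics/c5.png

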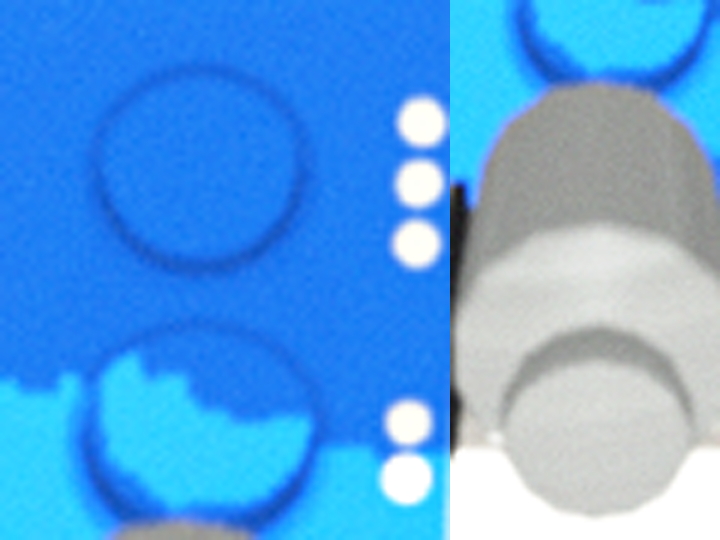

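```bash
python3 - <<'E'
from h import *
from scipy.optimize import least_squares
def circ(c,r,z):
    p=np.array([proj('w2',[c[0]+r*np.cos(a),c[1]+r*np.sin(a),z]) for a in np.linspace(0,6.28,90)]); return p.min(0),p.max(0)
U=lambda x:290+(x-450+.5)/4.91-.5; V=lambda y:205+(y+.5)/4.91-.5
def f(q,full=False):
    x,y,z=q; a,b=circ((x,y),.009,z+.054); c,d=circ((x,y),.015,z+.038); e,g=circ((x,y),.015,z)
    return np.array([a[0]-U(503),b[0]-U(692),b[1]-V(517),c[0]-U(456),c[1]-V(224),e[1]-V(82)])
r=least_squares(f,[.5935,-.0766,.1]);print(r.x,r.fun.round(2))
for n in range(5):
    s=bot.read_state();print(s['ee_pos'],s['contact_force'],s['joint_positions'][0])
E
```

```text
[ 0.59320014 -0.08097281  0.09087925] [ 0.09 -0.3   0.29  0.24 -0.44  0.17]
[ 0.59383048 -0.07612488  0.12953423] [ 0.01097492 -0.94557069 -2.81548105] 0.42057094052618776
[ 0.59383048 -0.07612488  0.12953423] [ 0.01097492 -0.94557069 -2.81548105] 0.42057094052618776
[ 0.59383048 -0.07612488  0.12953423] [ 0.01097492 -0.94557069 -2.81548105] 0.42057094052618776
[ 0.59383048 -0.07612488  0.12953423] [ 0.01097492 -0.94557069 -2.81548105] 0.42057094052618776
[ 0.59383048 -0.07612488  0.12953423] [ 0.01097492 -0.94557069 -2.81548105] 0.42057094052618776
```

```bash
python3 - <<'E'
from h import *
def circ(f,c,r,z):
    p=np.array([proj(f,[c[0]+r*np.cos(a),c[1]+r*np.sin(a),z]) for a in np.linspace(0,6.28,90)]); p=(p-[287,136]+.5)*3.91-.5; return p.min(0).round(),p.max(0).round()
for q in ((.5935,-.0766,.1),(.5932,-.081,.091),(.5935,-.0766,.091)):
    x,y,z=q; print('knob',circ('s2',(x,y),.009,z+.054),'top',circ('s2',(x,y),.015,z+.038),'base',circ('s2',(x,y),.015,z))
print('p2',circ('s2',(.5955,-.0747),.0165,.038),'500',circ('s2',(.589,-.12),.019,.074))
i=cv2.imread('pics/s2.png')[136:236,287:387]
cv2.imwrite('pics/c6.png',cv2.resize(i[5:75,20:90],None,fx=8,fy=8,interpolation=cv2.INTER_CUBIC))
E
```

```text
knob (array([189.,  53.]), array([225.,  72.])) top (array([176.,  73.]), array([235., 106.])) base (array([173., 133.]), array([231., 167.]))
knob (array([192.,  64.]), array([228.,  83.])) top (array([179.,  83.]), array([238., 116.])) base (array([177., 143.]), array([234., 177.]))
knob (array([188.,  68.]), array([224.,  87.])) top (array([175.,  88.]), array([234., 121.])) base (array([173., 147.]), array([230., 181.]))
p2 (array([162., 225.]), array([222., 263.])) 500 (array([205., 130.]), array([275., 171.]))
```

View pics/c6.png

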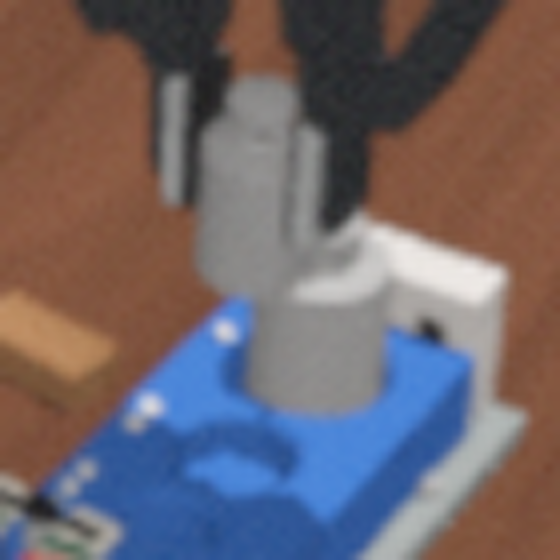

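Emit:
play_rows:
  motion:
    - [[1.7,1.2,20],0]
    - [[1.7,1.2,45],0]
    - [[1.7,1.2,58],0]
    - [[1.7,1.2,62],0]
    - [[1.7,1.2,65],0]
    - [[1.7,1.2,68],0]
    - [[1.7,1.2,68],0]
    - [[1.7,1.2,68],0]

```text
clock: 4.95
ee_pos: [0.5964, -0.0756, 0.0626]
ee_rot: [0.002, 0.74, 0.673, -0.0]
contact_force: [0.6, -4.6, -0.3]
width: 0.0289
```

```bash
python3 -c "
from h import *
go([.595,-.0748,.0535],-5.3)"
```

```text
t 4.95 pos [ 0.5964 -0.0756  0.0626] yang -5.45 F [ 0.6 -4.6 -0.3] w 0.0289
shift [ 0.7 -1.5  9.1] roll -0.003
```

Emit:
play_rows:
  motion:
    - [[-0.6,0,3],0]
    - [[-0.8,0,6],0]
    - [[-0.8,0,8],0]
    - [[-0.8,0,9],0]
    - [[-0.8,0,9],0]
    - [[-0.8,0,9],0]

```text
clock: 5.55
ee_pos: [0.5961, -0.0753, 0.0533]
ee_rot: [0.001, 0.74, 0.673, -0.0]
contact_force: [-3.8, -4.6, 8.6]
width: 0.0285
```

```bash
python3 -c "
from h import *
go([.595,-.0748,.0535],-5.3)"
```

```text
t 5.55 pos [ 0.5961 -0.0753  0.0533] yang -5.39 F [-3.8 -4.6  8.6] w 0.0285
shift [ 0.4 -1.2 -0.2] roll -0.002
```

Emit:
play_rows:
  motion:
    - [[0,0,0],0]
    - [[0,0,0],0]
    - [[0,0,0],0]
    - [[0,0,0],0]
    - [[0,0,-10],0]
    - [[0,0,-40],0]
    - [[0,0,-80],0]
    - [[0,0,-110],0]
    - [[0,0,-126],0]
    - [[0,0,-126],0]
  fingers: -1

```text
clock: 6.55
ee_pos: [0.5975, -0.0738, 0.1823]
ee_rot: [0.002, 0.739, 0.674, 0.002]
contact_force: [0.4, -0.4, -0.4]
width: 0.0852
```

```bash
python3 - <<'E'
from h import *
snap('top','t3')
i=cv2.imread('pics/t3.png')[165:280,255:455]
cv2.imwrite('pics/c7.png',np.vstack([cv2.resize(cv2.imread('pics/t3.png')[170:220,340:410],None,fx=7,fy=7,interpolation=cv2.INTER_CUBIC)]))
g=cv2.imread('pics/w1.png',0)
for n,(x,y) in dict(w200=(318,196),w100=(317,96)).items():
    m=(g[y-22:y+22,x-22:x+22]>(200 if n=='w200' else 110)).astype(np.uint8); k,l,s,c=cv2.connectedComponentsWithStats(m); j=1+s[1:,4].argmax(); print(n,s[j],c[j]+[x-22,y-22])
go([.4618,-.084,.18],-5.3)
E
```

```text
w200 [  7   8  30  29 648] [317.1095679  195.80092593]
w100 [  9   9  27  28 573] [316.80977312  96.60383944]
t 6.6 pos [ 0.5965 -0.0739  0.1801] yang -5.32 F [-0.7  0.2 -0.1] w 0.0854
shift [ -22.6 -133.2   -0.3] roll -0.0
```

View pics/c7.png

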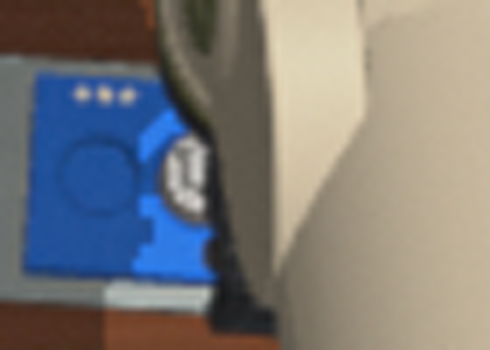

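```bash
python3 - <<'E'
from h import *
g=cv2.imread('pics/w1.png',0)
print(at_z('w1',(317.1,195.8),.041),at_z('w1',(316.8,96.6),.035),at_z('w1',(316.8,96.6),.045))
print(g[78:116:2,300:336:2])
E
```

```text
[ 0.45430686 -0.17732701  0.041     ] [ 0.46232991 -0.08516471  0.035     ] [ 0.46239971 -0.08556892  0.045     ]
[[ 42  41  41  40  42  43  46  42  41  39  48  39  42  37  43  38  38  46]
 [ 40  44  42  43  42  41  39  42  40  43  36  41  49  42  42  40  40  36]
 [ 39  48  47  40  38  49  47  66  67  69  65  44  35  47  43  38  43  45]
 [ 46  39  45  42  37  69 130 169 174 172 165 112  60  45  36  41  39  44]
 [ 50  37  40  47  96 163 195 193 197 194 195 189 160  81  48  36  39  39]
 [ 41  44  40  79 179 196 194 198 195 201 198 195 197 165  65  48  40  43]
 [ 44  41  47 144 195 190 199 201 202 203 198 200 190 189 118  45  42  46]
 [ 35  37  77 181 185 191 205 201 199 204 199 201 191 193 176  75  43  44]
 [ 40  36 121 189 187 198 201 206 204 203 205 201 195 191 194 105  38  45]
 [ 43  42 117 187 186 200 196 203 203 206 206 201 198 194 197 110  34  37]
 [ 39  42 107 189 185 199 201 202 206 203 202 203 194 191 197 111  39  39]
 [ 41  46 103 192 183 192 198 200 203 193 196 193 182 180 183  96  41  44]
 [ 48  41  77 174 192 179 189 191 191 188 189 181 174 183 154  54  38  43]
 [ 42  53  41 118 181 181 171 181 182 186 180 172 184 182 102  40  43  40]
 [ 42  45  37  51 150 179 181 179 176 177 180 186 182 146  57  41  38  45]
 [ 40  41  43  46  75 125 166 182 181 180 183 166 123  61  36  41  44  42]
 [ 42  41  49  38  42  46  87 136 138 131 128  91  44  46  41  42  45  44]
 [ 48  41  39  40  44  36  45  50  51  49  41  44  42  44  45  45  39  41]
 [ 46  40  41  40  44  45  42  38  44  43  41  41  36  44  42  38  40  35]]
```

Emit:
play_rows:
  motion:
    - [[-5,-30,0],0]
    - [[-12,-70,0],0]
    - [[-19,-110,0],0]
    - [[-22.6,-133,0],0]
    - [[-22.6,-133,30],0]
    - [[-22.6,-133,30],0]
    - [[-22.6,-133,30],0]

```text
clock: 7.3
ee_pos: [0.4606, -0.0839, 0.1478]
ee_rot: [-0.001, 0.739, 0.674, -0.001]
contact_force: [-0.0, 0.6, 0.7]
width: 0.0855
```

Emit:
play_rows:
  motion:
    - [[-0.8,0,40],0]
    - [[-0.8,0,80],0]
    - [[-0.8,0,105],0]
    - [[-0.8,0,117],0]
    - [[-0.8,0,117],0]
    - [[-0.8,0,117],0]

```text
clock: 7.9
ee_pos: [0.4624, -0.0849, 0.0325]
ee_rot: [0.0, 0.739, 0.674, 0.001]
contact_force: [0.4, 0.0, 0.9]
width: 0.0854
```

Emit:
play_rows:
  motion:
    - [[0,0,0],0]
    - [[0,0,0],0]
    - [[0,0,0],0]
    - [[0,0,0],0]
    - [[0,0,0],0]
    - [[0,0,0],0]
    - [[0,0,0],0]
    - [[0,0,0],0]
  fingers: 1
  newtons: 30

```text
clock: 8.7
ee_pos: [0.4613, -0.0851, 0.0319]
ee_rot: [0.0, 0.739, 0.673, 0.0]
contact_force: [-1.9, -0.3, 6.1]
width: 0.023
```

```bash
python3 -c "
from h import *
go([.598,-.0388,.12],-5.3)"
```

```text
t 8.7 pos [ 0.4613 -0.0851  0.0319] yang -5.33 F [-1.9 -0.3  6.1] w 0.023
shift [ 58.8 131.8 -88.1] roll -0.001
```

Emit:
play_rows:
  motion:
    - [[0,0,-35],0]
    - [[0,0,-75],0]
    - [[0,0,-97],0]
    - [[10,25,-97],0]
    - [[27,60,-97],0]
    - [[44,100,-97],0]
    - [[54,124,-97],0]
    - [[58.2,132.4,-97],0]
    - [[58.2,132.4,-80],0]
    - [[58.2,132.4,-60],0]
    - [[58.2,132.4,-55],0]
    - [[58.2,132.4,-55],0]

```text
clock: 9.9
ee_pos: [0.5972, -0.0397, 0.0855]
ee_rot: [-0.001, 0.739, 0.673, -0.001]
contact_force: [-0.9, 0.2, -0.9]
width: 0.0225
```

```bash
python3 - <<'E'
from h import *
go([.5985,-.0394,.0533],-5.3); snap('side','s4'); snap('wrist','w4')
u,v=[int(a) for a in proj('s4',[.598,-.05,.06])]
a=cv2.imread('pics/s4.png')[v-50:v+40,u-45:u+45]; b=cv2.imread('pics/w4.png')[130:310,250:400]
cv2.imwrite('pics/c8.png',np.hstack([cv2.resize(a,(450,450),interpolation=cv2.INTER_CUBIC),cv2.resize(b,(350,420),interpolation=cv2.INTER_CUBIC)[:450] if 0 else cv2.resize(b,(350,450),interpolation=cv2.INTER_CUBIC)])); print(u,v)
E
```

```text
t 9.9 pos [ 0.5972 -0.0397  0.0855] yang -5.35 F [-0.9  0.2 -0.9] w 0.0225
shift [ 0.5  1.4 32.2] roll -0.001
330 195
```

View pics/c8.png

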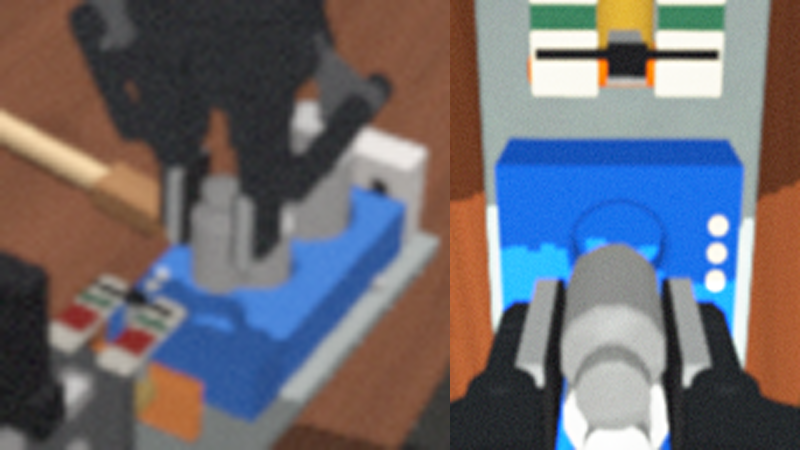

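Emit:
play_rows:
  motion:
    - [[0.2,1.4,8],0]
    - [[0.2,1.4,15],0]
    - [[0.2,1.4,18],0]
    - [[0.2,1.4,20],0]
    - [[0.2,1.4,22],0]
    - [[0.2,1.4,24],0]
    - [[0.2,1.4,24],0]
    - [[0.2,1.4,24],0]

```text
clock: 10.8
ee_pos: [0.5998, -0.0392, 0.0624]
ee_rot: [0.0, 0.739, 0.674, 0.0]
contact_force: [0.6, -0.4, -0.1]
width: 0.0222
```

```bash
python3 -c "
from h import *
go([.5985,-.0394,.053],-5.3)"
```

```text
t 10.8 pos [ 0.5998 -0.0392  0.0624] yang -5.32 F [ 0.6 -0.4 -0.1] w 0.0222
shift [-0.3 -1.3  9.4] roll -0.0
```

Already about 5 mm below the rack's top with no reaction force; continuing down.

Emit:
play_rows:
  motion:
    - [[0,0,3],0]
    - [[0,0,6],0]
    - [[0,0,8],0]
    - [[0,0,9],0]
    - [[0,0,9],0]

```text
clock: 11.3
ee_pos: [0.5997, -0.0392, 0.0532]
ee_rot: [-0.0, 0.739, 0.674, -0.0]
contact_force: [0.3, -0.3, -2.1]
width: 0.0228
```

```bash
python3 -c "
from h import *
go([.5985,-.0394,.053],-5.3)"
```

```text
t 11.3 pos [ 0.5997 -0.0392  0.0532] yang -5.32 F [ 0.3 -0.3 -2.1] w 0.0228
shift [-0.3 -1.2  0.2] roll -0.0
```

Emit:
play_rows:
  motion:
    - [[0,0,1],0]
    - [[0,0,1],0]

```text
clock: 11.5
ee_pos: [0.6, -0.0392, 0.053]
ee_rot: [0.0, 0.739, 0.673, 0.0]
contact_force: [-1.4, 0.9, 5.6]
width: 0.0229
```

Emit:
play_rows:
  motion:
    - [[0,0,0],0]
    - [[0,0,0],0]
    - [[0,0,0],0]
    - [[0,0,0],0]
    - [[0,0,-10],0]
    - [[0,0,-40],0]
    - [[0,0,-80],0]
    - [[0,0,-120],0]
    - [[0,0,-148],0]
    - [[0,0,-148],0]
  fingers: -1

```text
clock: 12.5
ee_pos: [0.6022, -0.0388, 0.2064]
ee_rot: [0.003, 0.739, 0.674, 0.003]
contact_force: [0.1, 0.0, 0.1]
width: 0.0854
```

```bash
python3 - <<'E'
from h import *
snap('wrist','w5'); go([.598,-.07,.2],-5.3)
snap('side','s5')
u,v=[int(a) for a in proj('s5',[.605,.03,.06])]; print(u,v)
a=cv2.imread('pics/s5.png')[v-70:v+70,u-75:u+75]; b=cv2.imread('pics/w5.png')[0:250,230:420]
cv2.imwrite('pics/c9.png',np.hstack([cv2.resize(a,(450,420),interpolation=cv2.INTER_CUBIC),cv2.resize(b,(319,420),interpolation=cv2.INTER_CUBIC)]))
E
```

```text
t 12.55 pos [ 0.6011 -0.039   0.2036] yang -5.32 F [-0.  -0.1 -1.1] w 0.0856
shift [-31.1  -0.3   3.6] roll -0.0
309 217
```

View pics/c9.png

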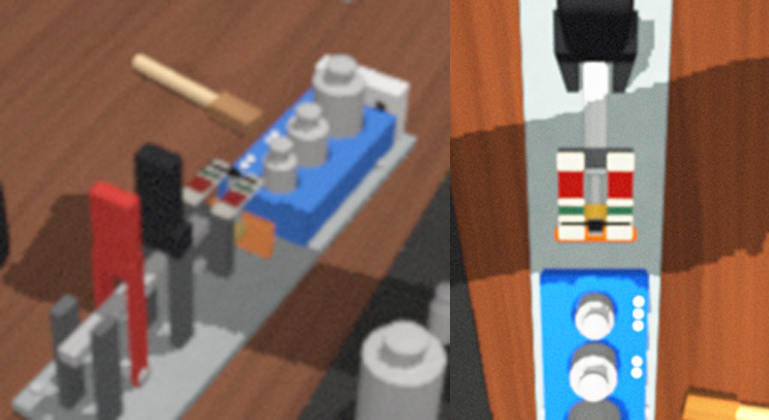

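```bash
python3 - <<'E'
from h import *
A=lambda x,y,z:at_z('top0',(255+x/4-.375,165+y/4-.375),z)
d=np.array([np.sin(np.radians(5.3)),np.cos(np.radians(5.3)),0])
for n,p in dict(pad=(323,112,.044),rack=(358,118,.038),trig=(88.5,68,.156),hand=(163.5,72,.155)).items():
    P=A(*p); print(n,P.round(4),'along',(P@d).round(4))
print(bot.read_state()['joint_positions'].round(3))
go([.6135,.1197,.2],84.7)
E
```

```text
pad [0.603  0.0075 0.044 ] along 0.0632
rack [ 0.5995 -0.0144  0.038 ] along 0.041
trig [0.6157 0.1417 0.156 ] along 0.198
hand [0.6124 0.0998 0.155 ] along 0.156
[ 0.389  0.4   -0.502  1.489  0.196  1.301 -0.225]
t 12.6 pos [ 0.6001 -0.0392  0.2015] yang -5.32 F [ 0.4 -0.7 -0. ] w 0.0853
shift [159.4  -1.4   1.5] roll -1.571
```

Emit:
play_rows:
  motion:
    - [[13,0,0],-0.14]
    - [[28,0,0],-0.28]
    - [[43,0,0],-0.42]
    - [[58,0,0],-0.56]
    - [[73,0,0],-0.7]
    - [[88,0,0],-0.84]
    - [[103,0,0],-0.98]
    - [[118,0,0],-1.12]
    - [[133,0,0],-1.26]
    - [[148,-1,0],-1.4]
    - [[157,-1.4,0],-1.52]
    - [[159.4,-1.4,0],-1.571]

```text
clock: 13.8
ee_pos: [0.6121, 0.1212, 0.1988]
ee_rot: [-0.001, 0.043, 0.999, 0.0]
contact_force: [0.1, 0.7, -0.4]
width: 0.0856
```

Emit:
play_rows:
  motion:
    - [[0,0,0],0]
    - [[0,0,0],0]

```text
clock: 14.0
ee_pos: [0.6128, 0.1192, 0.1993]
ee_rot: [-0.001, 0.047, 0.999, -0.0]
contact_force: [0.2, -0.4, 0.2]
width: 0.0854
```

```bash
python3 - <<'E'
from h import *
go([.6135,.1197,.127],84.7);print(bot.read_state()['joint_positions'].round(3))
snap('wrist','w6');snap('side','s6')
K,R,t=load('w6'); print(-R.T@t,R[0])
for n,P in dict(trig=(.6157,.1417,.156),hand=(.6124,.0998,.155),pointer=(.604,.02,.07)).items(): print(n,proj('w6',P),proj('s6',P))
a=cv2.imread('pics/s6.png'); b=cv2.imread('pics/w6.png')
cv2.imwrite('pics/c10.png',np.hstack([cv2.resize(a[80:380,180:430],(400,480)),cv2.resize(b,(400,250)) if 0 else cv2.resize(b[:,120:520],(400,400))[:480] if 0 else cv2.copyMakeBorder(cv2.resize(b[:,120:520],(400,400)),0,80,0,0,cv2.BORDER_CONSTANT)]))
E
```

```text
t 14.0 pos [0.6128 0.1192 0.1993] yang 84.58 F [ 0.2 -0.4  0.2] w 0.0854
shift [-0.8  0.6 72.3] roll -0.002
[ 0.318  0.532 -0.819  1.411  0.388  1.366  0.966]
[0.53466185 0.1267661  0.32881841] [9.42736403e-02 9.95546241e-01 4.04611537e-04]
trig [353.21269289 233.9866452 ] [273.07167009 211.2630024 ]
hand [290.36435565 234.27853399] [287.30757726 198.16970267]
pointer [215.06515128 196.05485679] [312.26869871 210.88998001]
```

View pics/c10.png

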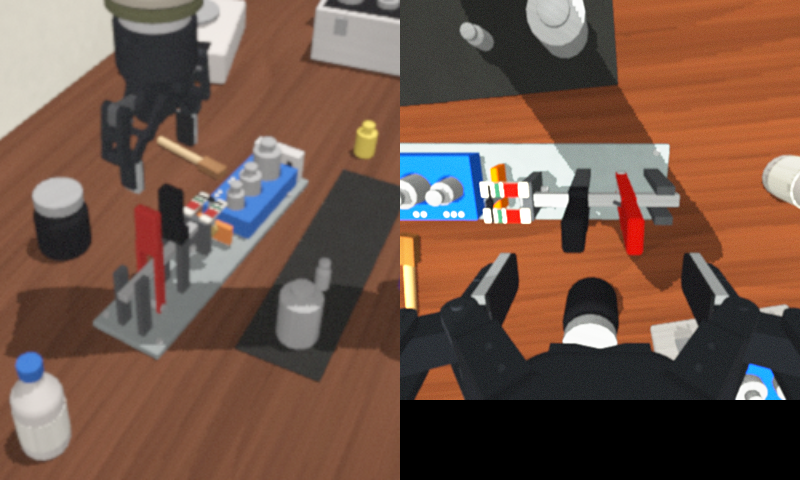

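Emit:
play_rows:
  motion:
    - [[0,0.6,30],0]
    - [[0,0.6,55],0]
    - [[0,0.6,68],0]
    - [[0,0.6,72],0]
    - [[0,0.6,72],0]
    - [[0,0.6,72],0]

```text
clock: 14.7
ee_pos: [0.6139, 0.1205, 0.1297]
ee_rot: [0.001, 0.046, 0.999, 0.0]
contact_force: [0.3, 0.5, 1.0]
width: 0.0857
```

Emit:
play_rows:
  motion:
    - [[0,-6,0],0]
    - [[0,-10,0],0]
    - [[0,-10,0],0]
    - [[0,-10,0],0]

```text
clock: 15.1
ee_pos: [0.6125, 0.1098, 0.1286]
ee_rot: [0.0, 0.047, 0.999, -0.0]
contact_force: [-0.8, -0.4, -0.2]
width: 0.0851
```

Emit:
play_rows:
  motion:
    - [[0,-3,0],0]
    - [[0,-6,0],0]
    - [[0,-8,0],0]
    - [[0,-8,0],0]
    - [[0,-8,0],0]

```text
clock: 15.6
ee_pos: [0.6115, 0.1031, 0.1286]
ee_rot: [0.0, 0.046, 0.999, 0.001]
contact_force: [0.3, 4.2, 1.4]
width: 0.0853
```

```bash
cat >> h.py <<'E'
def ptr(f):
    "side + wrist pictures, pointer/clamp crop numbers"
    snap('side',f+'s'); snap('wrist',f+'w')
def red(f):
    i=cv2.imread(f'pics/{f}.png').astype(int); m=((i[:,:,2]>90)&(i[:,:,1]<60)&(i[:,:,0]<60)).astype(np.uint8)
    k,l,s,c=cv2.connectedComponentsWithStats(m); return [(s[j].tolist(),c[j].round(1).tolist()) for j in range(1,k) if s[j,4]>40]
def orange(f):
    i=cv2.imread(f'pics/{f}.png'); h=cv2.cvtColor(i,cv2.COLOR_BGR2HSV); m=cv2.inRange(h,(6,200,130),(16,255,255))
    k,l,s,c=cv2.connectedComponentsWithStats(m); return [(s[j].tolist(),c[j].round(1).tolist()) for j in range(1,k) if s[j,4]>15]
E
python3 - <<'E'
from h import *
go([.6135,.1197,.127],84.7);ptr('a')
for f in ('w6','aw','s6','as'): print(f,'red',red(f),'or',orange(f))
E
```

```text
t 15.6 pos [0.6115 0.1031 0.1286] yang 84.73 F [0.3 4.2 1.4] w 0.0853
shift [-0.4 16.7  1.6] roll 0.001
w6 red [([242, 85, 113, 43, 2232], [299.4, 104.7]), ([267, 120, 98, 22, 581], [315.1, 130.8]), ([320, 174, 122, 87, 3531], [375.2, 225.9]), ([224, 184, 13, 13, 139], [230.3, 189.9]), ([227, 211, 13, 12, 139], [233.0, 216.4]), ([410, 247, 19, 7, 45], [420.7, 249.6]), ([361, 264, 41, 26, 459], [383.0, 276.8]), ([333, 287, 9, 27, 50], [338.1, 299.2]), ([0, 326, 48, 53, 208], [24.5, 353.1])] or [([215, 165, 11, 16, 121], [220.4, 172.4]), ([220, 197, 8, 10, 60], [223.9, 201.8])]
aw red [([216, 80, 145, 51, 3074], [288.8, 103.1]), ([319, 128, 54, 16, 243], [346.1, 135.9]), ([252, 132, 70, 16, 324], [284.1, 140.5]), ([331, 190, 88, 142, 5339], [383.9, 269.9]), ([211, 210, 20, 18, 317], [220.7, 218.1]), ([434, 241, 22, 26, 203], [445.6, 254.4]), ([216, 245, 18, 11, 139], [224.1, 248.6]), ([348, 322, 13, 21, 53], [355.1, 333.8])] or [([201, 178, 16, 28, 272], [209.8, 190.4]), ([210, 227, 10, 12, 60], [213.2, 231.4])]
s6 red [([264, 208, 19, 66, 687], [273.8, 232.7])] or []
as red [([266, 210, 18, 64, 436], [276.2, 239.4])] or []
```

Emit:
play_rows:
  motion:
    - [[0,-3,0],0]
    - [[0,-6,0],0]
    - [[0,-9,0],0]
    - [[0,-12,0],0]
    - [[0,-14,0],0]
    - [[0,-14,0],0]
    - [[0,-14,0],0]

```text
clock: 16.4
ee_pos: [0.6102, 0.0888, 0.1282]
ee_rot: [-0.0, 0.046, 0.999, 0.0]
contact_force: [0.4, 5.5, -1.6]
width: 0.0852
```

```bash
cat >> h.py <<'E'
def padgap(f):
    "pad front and rack end along the clamp from a wrist picture (z .044/.038 planes), rows near centre line"
    K,R,t=load(f); i=cv2.imread(f'pics/{f}.png'); h=cv2.cvtColor(i,cv2.COLOR_BGR2HSV)
    d=np.array([np.sin(np.radians(5.3)),np.cos(np.radians(5.3)),0]); n=np.array([d[1],-d[0],0]); o=np.array([.5985,-.039,0])
    bl=cv2.inRange(h,(98,120,50),(122,255,255)); og=cv2.inRange(h,(5,170,90),(18,255,255)); r=[]
    for off in (-.022,-.019,-.016,.012,.016,.020):
        ys=np.arange(-.03,.075,.0005)
        def prof(m,z): 
            v=[]
            for y in ys:
                p=proj(f,o+n*off+d*y+[0,0,z]); a,b=int(round(p[0])),int(round(p[1])); v.append(m[b,a]>0 if 0<=a<640 and 0<=b<400 else False)
            return ys[np.array(v)]
        B=prof(bl,.038); O=prof(og,.044); r.append((off,B.max().round(4) if len(B) else None,O.min().round(4) if len(O) else None,O.max().round(4) if len(O) else None))
    return r
E
python3 - <<'E'
from h import *
go([.6135,.1197,.127],84.7);ptr('b')
for f in ('aw','bw'): print(f,orange(f),*padgap(f),sep='\n  ')
E
```

```text
t 16.4 pos [0.6102 0.0888 0.1282] yang 84.72 F [ 0.4  5.5 -1.6] w 0.0852
shift [-0.5 31.   1.2] roll 0.0
aw
  [([201, 178, 16, 28, 272], [209.8, 190.4]), ([210, 227, 10, 12, 60], [213.2, 231.4])]
  (-0.022, np.float64(0.037), np.float64(0.052), np.float64(0.0615))
  (-0.019, np.float64(0.0365), np.float64(0.0525), np.float64(0.0615))
  (-0.016, np.float64(0.037), np.float64(0.053), np.float64(0.0615))
  (0.012, np.float64(0.0255), None, None)
  (0.016, np.float64(0.026), np.float64(0.049), np.float64(0.06))
  (0.02, np.float64(0.0275), np.float64(0.0525), np.float64(0.056))
bw
  [([203, 179, 17, 28, 266], [212.5, 190.5]), ([212, 228, 11, 12, 62], [216.1, 231.8])]
  (-0.022, np.float64(0.032), np.float64(0.0345), np.float64(0.05))
  (-0.019, np.float64(0.03), np.float64(0.0405), np.float64(0.0495))
  (-0.016, np.float64(0.0295), np.float64(0.041), np.float64(0.049))
  (0.012, np.float64(0.015), None, None)
  (0.016, np.float64(0.015), np.float64(0.038), np.float64(0.0475))
  (0.02, np.float64(0.018), np.float64(0.041), np.float64(0.0445))
```

```bash
python3 - <<'E'
from h import *
for f in ('w6','aw','bw'):
    K,R,t=load(f); i=cv2.imread(f'pics/{f}.png'); h=cv2.cvtColor(i,cv2.COLOR_BGR2HSV); bl=cv2.inRange(h,(98,120,50),(122,255,255))[100:300]
    print(f,(-R.T@t).round(4),[int(np.flatnonzero(bl[r]>0)[-1]) if bl[r,:330].any() else None for r in (70,80,90,100,110,120,130)], 'rackend proj',proj(f,[.5995,-.0144,.038]).round(1),'padfront',proj(f,[.603,.0075,.044]).round(1))
    print([int(np.flatnonzero(bl[r,:330]>0)[-1]) for r in range(60,150,8) if bl[r,:330].any()])
a=cv2.imread('pics/aw.png',0); b=cv2.imread('pics/bw.png',0)
def match(n,x,y,w,h):
    r=cv2.matchTemplate(b,a[y:y+h,x:x+w],cv2.TM_CCOEFF_NORMED); _,v,_,l=cv2.minMaxLoc(r); print(n,(x,y),l,round(v,3))
match('pad',198,176,22,32);match('rackside',150,180,40,60);match('scale',205,205,40,25);match('cyl100',120,180,40,50);match('mat',240,20,60,60)
E
```

```text
w6 [0.5347 0.1268 0.3288] [201, 202, 587, 607, 607, None, None] rackend proj [192.9 186.1] padfront [211.8 188.9]
[199, 200, 201, 198, 199, 202, 202, 199]
aw [0.5332 0.1103 0.2579] [185, 186, 188, 189, 177, 178, 183] rackend proj [175.5 207.5] padfront [199.8 211.7]
[184, 186, 187, 188, 189, 177, 178, 179, 184, 185, 181]
bw [0.5318 0.0962 0.2576] [201, 202, 196, 197, 181, 182, 188] rackend proj [192.7 207.8] padfront [217.4 212. ]
[200, 201, 197, 196, 197, 181, 182, 183, 188, 203, 187]
pad (198, 176) (202, 176) 0.843
rackside (150, 180) (154, 180) 0.54
scale (205, 205) (209, 205) 0.983
cyl100 (120, 180) (139, 180) 0.984
mat (240, 20) (258, 20) 0.985
```

Emit:
play_rows:
  motion:
    - [[0,6,0],0]
    - [[0,12,0],0]
    - [[0,18,0],0]
    - [[0,20,0],0]
    - [[0,20,0],0]
    - [[0,20,0],0]
    - [[0,20,0],0]

```text
clock: 17.2
ee_pos: [0.6122, 0.1075, 0.1282]
ee_rot: [-0.0, 0.047, 0.999, -0.0]
contact_force: [0.1, 0.2, 0.7]
width: 0.0857
```

```bash
python3 - <<'E'
from h import *
go([.6135,.1197,.127],84.7);ptr('c')
a=cv2.imread('pics/bw.png',0); b=cv2.imread('pics/cw.png',0)
def match(n,x,y,w,h):
    r=cv2.matchTemplate(b,a[y:y+h,x:x+w],cv2.TM_CCOEFF_NORMED); _,v,_,l=cv2.minMaxLoc(r); print(n,(x,y),l,round(v,3))
match('scale',209,205,40,25);match('cyl100',139,180,40,50);match('mat',258,20,60,60)
print(red('bw'),red('cw'),sep='\n')
E
```

```text
t 17.2 pos [0.6122 0.1075 0.1282] yang 84.64 F [0.1 0.2 0.7] w 0.0857
shift [-0.2 12.2  1.2] roll -0.001
scale (209, 205) (181, 205) 0.949
cyl100 (139, 180) (114, 180) 0.97
mat (258, 20) (233, 19) 0.984
[([224, 81, 143, 52, 3426], [296.1, 105.3]), ([258, 127, 119, 23, 770], [318.1, 139.0]), ([358, 190, 56, 141, 4186], [387.8, 269.4]), ([215, 210, 20, 18, 299], [224.4, 218.6]), ([564, 215, 17, 10, 44], [571.8, 220.2]), ([219, 245, 19, 21, 154], [229.5, 249.7]), ([413, 248, 45, 36, 216], [437.6, 264.7]), ([364, 325, 9, 22, 54], [368.8, 335.3])]
[([213, 78, 147, 53, 3189], [287.0, 102.9]), ([331, 128, 39, 15, 161], [351.8, 134.9]), ([249, 133, 59, 16, 312], [279.4, 140.1]), ([309, 133, 17, 11, 64], [317.4, 137.6]), ([326, 190, 92, 142, 5251], [381.9, 269.4]), ([186, 210, 21, 18, 313], [196.1, 218.1]), ([425, 227, 33, 41, 481], [439.8, 248.0]), ([192, 245, 19, 16, 282], [201.0, 252.5]), ([343, 321, 14, 22, 63], [351.5, 333.2])]
```

Emit:
play_rows:
  motion:
    - [[0,-3,0],0]
    - [[0,-6,0],0]
    - [[0,-8,0],0]
    - [[0,-9,0],0]
    - [[0,-9,0],0]
    - [[0,-9,0],0]
    - [[0,-9,0],0]

```text
clock: 18.0
ee_pos: [0.6113, 0.0997, 0.1285]
ee_rot: [0.0, 0.046, 0.999, 0.0]
contact_force: [0.5, 4.4, 2.5]
width: 0.0855
```

Emit:
play_rows:
  motion:
    - [[0,-1.5,0],0]
    - [[0,-2,0],0]
    - [[0,-2,0],0]
    - [[0,-2,0],0]
    - [[0,-2,0],0]

```text
clock: 18.5
ee_pos: [0.6111, 0.0976, 0.1285]
ee_rot: [0.0, 0.046, 0.999, 0.0]
contact_force: [-0.4, 6.0, 1.7]
width: 0.0855
```

```bash
cat >> h.py <<'E'
D=np.array([np.sin(np.radians(5.3)),np.cos(np.radians(5.3)),0]);N=np.array([D[1],-D[0],0]);O=np.array([.5985,-.039,0])
def rect(f,z,out,ppm=6):
    "top-down rectified clamp strip at height z: columns along D from -0.03 to .09, rows along N +-.045, ppm px/mm"
    q=[O+D*y+N*x+[0,0,z] for y,x in ((-.03,-.045),(.09,-.045),(.09,.045),(-.03,.045))]
    s=np.float32([proj(f,p) for p in q]); H=cv2.getPerspectiveTransform(s,np.float32([[0,0],[120*ppm,0],[120*ppm,90*ppm],[0,90*ppm]]))
    im=cv2.warpPerspective(cv2.imread(f'pics/{f}.png'),H,(120*ppm,90*ppm)); return im
def tell(f):
    "positions along D in mm of orange extent (z .044) and of dark pointer / scale colours (z .075) on rows"
    im=rect(f,.044,0); h=cv2.cvtColor(im,cv2.COLOR_BGR2HSV); og=cv2.inRange(h,(4,170,90),(17,255,255)); c=np.flatnonzero(og.sum(0)>255*12); print(' orange',(c/6-30)[[0,-1]].round(1) if len(c) else None)
    im=rect(f,.072,0)
    for x in (-14,-11,-8,8,11,14):
        r=im[int((45+x)*6)-3:int((45+x)*6)+3].mean(0); 
        s=''.join('K' if max(p)<70 else 'R' if p[2]>110 and p[1]<80 and p[0]<80 else 'G' if p[1]>p[2]+25 and p[1]>p[0]+5 else 'B' if p[0]>p[2]+50 else 'O' if p[2]>p[0]+80 else 'W' if min(p)>170 else '.' for p in r[3::6]); print('%4d'%x,s)
E
python3 - <<'E'
from h import *
go([.6135,.1197,.127],84.7);ptr('d')
for f in ('w6','cw','dw'): print(f);tell(f)
E
```

```text
t 18.5 pos [0.6111 0.0976 0.1285] yang 84.71 F [-0.4  6.   1.7] w 0.0855
shift [-0.4 22.2  1.5] roll 0.0
w6
 orange [-30.   89.8]
 -14 WWWWWWWWWWW..................BBBBBBBBWWWWWWW..............BBBBBBBBBBBBBBBBBB.WWWWWWWWWWWWWOOOOWWWWOOOOOO.O......WWWWWWWW
 -11 WWWWWWWWWWWWW.................BBWWWWWWWWWWWWWWWW............BBBBBBBBBBBBBBBBWWWWWWWW.WWWWWGGGGWWWWORRRRRRRRRRRROWWWWWWWW
  -8 WWWWWWWWWWWWWWW..............WWWWWWWWWWWWWWWWWWWW...........BBBBBBBBBBBBBBBBWWWWWWWW..WWWWGGGGWWWWORRRRRRRRRRRROWWWWWWWW
   8 WWWWWWWWWWWBBBBBBBBBBBBBBBBBWWWWWWBBBBBBBBBBBBBBBBBBBBBBBBBBBBBBBBBBBBBBBBBBBBB..KKKKK.OOOOOOOOORRROO......WWWWWWWWW....
  11 WWWWWWBBBBBBBBBBBBBBBBBBBBBBBBBBBBBBBBBBBBBBBBBBBBBBBBBBBBBBBBBBBBBBBBBBBBBBBBWW....K.OOOOOOOOOO.OO.WWWWWWWWWWWWWWWWWWWW
  14 BBBBBBBBBBBBBBBBBBBBBBBBBBBBBBBBBBBBBBBBBBBBBBBBBBBBBBBBBBBBBBBBBBBBBBBBBBBBWWWWWWWW..WWWWGGGGWWWWORRRRRRRRRRRROWWWWWWWW
cw
 orange [-30.   89.8]
 -14 WWWWWWWWWWWWW.......................BWWWWWWWWWWW...............WBBBBBBBBBB..B.OOOOOOOOOOOOOOOOOOOO..............KKKKKKKK
 -11 WWWWWWWWWWWWWWW..................WWWWWWWWWWWWWWWWWW.......
[... 647 characters left out ...]
.........WWWBBBBBBBBBBOOOOOOOOOOOOOOOOOOOOO..............KKKKKKKKKKK..
 -11 WWWWWWWWWWWWWWW.................WWWWWWWWWWWWWWWWWW......WWWWWWWWWWWWWWGGGGGWWWWRRRRRRRRRRRRROWWWWWWWWWW....KKKKKKKKK..WW
  -8 WWWWWWWWWWWWWWWW..............WWWWWW...WWWWWWWWWWWW.....WWWWWWW.K.WWWWGGGGGWWWORRRRRRRRRRRRROWWWWWWWWWW....KKKKKKKKK...W
   8 WWWWWWWWWWWBBBBBBBBBBBBBBBBBWWWWWWBBBBBBBBBBBBBBBBBBBBBBBBBBKKKKKKKKBBBBOOOOOOOOOOO..WWWWWWWWWWWW...........WWWWWWWWWWWW
  11 BBBBBBBBBBBBBBWWWBBBBWWWBBBBBBBBBBBBBBBBBBWWWBBBBWWBBBBBWWB.KKKKKK.BBBBBOOOOOOOOWWWWWWWWWWWWWWWWW.............KKK.WWWWWW
  14 BBBBBBBBBBBBBWWWWWBBWWWWWBBBBBBBBBBBBBBBBWWWWWBWWWWWWBWWWWWWWWW.K.WWWWGG..WWWWWOOOOOOOOOOOOO.WWWWWWWWWW....KKKK..WWWWWWW
```

Emit:
play_rows:
  motion:
    - [[0,5,0],0]
    - [[0,10,0],0]
    - [[0,11,0],0]
    - [[0,11,0],0]
    - [[0,11,0],0]
    - [[0,6,0],0]
    - [[0,3,0],0]
    - [[0,1,0],0]
    - [[0,1,0],0]
    - [[0,1,0],0]

```text
clock: 19.6
ee_pos: [0.6111, 0.0988, 0.1284]
ee_rot: [0.0, 0.046, 0.999, 0.0]
contact_force: [-0.1, 5.1, -0.2]
width: 0.0856
```

```bash
python3 - <<'E'
from h import *
go([.6135,.1197,.127],84.7);ptr('e')
for f in ('ew',): print(f);tell(f)
E
```

```text
t 19.6 pos [0.6111 0.0988 0.1284] yang 84.72 F [-0.1  5.1 -0.2] w 0.0856
shift [-0.5 21.   1.4] roll 0.0
ew
 orange [-30.   89.8]
 -14 WWWWWWWWWWWWW.....................BBWWWWWWWWWWW........WWWWW.WBBBBBBBWOOOOOOOOOOOOOOOOOOOO............KKKKKKKKKKKK......
 -11 WWWWWWWWWWWWWWW.................WWWWWWWWWWWWWWWWWW..WWWWWWWWWWWWWGGGGGWWWWORRRRRRRRRRRRRWWWWWWWWWWW...KKKKKKKKKKK..WWWWW
  -8 WWWWWWWWWWWWWWWW..............WWWWWW...WWWWWWWWWWWWWWWWWWWW.K.WWWWGGGGWWWWORRRRRRRRRRRRRWWWWWWWWWWW....KKKKKKKKKK...WWW.
   8 WWWWWWWWWWWBBBBBBBBBBBBBBBBBWWWWWWBBBBBBBBBBBBBBBBBBBBBBKKKKKKKK.BBBBWOOOOOOOOOR.B...WWWWWWWW..........WWWWWWWWWWWWWWWWW
  11 BBBBBBBBBBBBBBWWWBBBBWWWBBBBBBBBBBBBBBBBBBBWWBBBBBWWBBBBKKKKKKKBBBBBBWOOOOOOO..WWWWWWWWWWWWW..........K........WWWWWWWWW
  14 BBBBBBBBBBBBBWWWWWBBWWWWWBBBBBBBBBBBBBBBBWWWWWBBWWWWWWWWWWW.K.WWWWGG..WWWW.O..........W.WWWWWWWWWW....KKKKKK.WWWWWWWWWWW
```

Emit:
play_rows:
  motion:
    - [[0,-1,0],0]
    - [[0,-2,0],0]
    - [[0,-3,0],0]
    - [[0,-4,0],0]
    - [[0,-4,0],0]
    - [[0,-4,0],0]

```text
clock: 20.3
ee_pos: [0.6108, 0.0957, 0.1284]
ee_rot: [0.0, 0.046, 0.999, 0.001]
contact_force: [1.2, 7.6, -2.4]
width: 0.0857
```

```bash
python3 - <<'E'
from h import *
go([.6135,.1197,.127],84.7);ptr('f')
for f in ('fw',): print(f);tell(f)
E
```

```text
t 20.3 pos [0.6108 0.0957 0.1284] yang 84.76 F [ 1.2  7.6 -2.4] w 0.0857
shift [-0.5 24.2  1.4] roll 0.001
fw
 orange [-30.   89.8]
 -14 WWWWWWWWWWWWW....................BBBWWWWWWWWWWW......WWWWWW..WBBBBBBBWOOOOOOOOOOOOOOOOOOO............KKKKKKKKKKK........
 -11 WWWWWWWWWWWWWWW.................WWWWWWWWWWWWWWWWW.WWWWWWWWWWWWWWGGGGGWWWWRRRRRRRRRRRRRRWWWWWWWWWW....KKKKKKKKKK..WWWWWWW
  -8 WWWWWWWWWWWWWWWW..............WWWWWW...WWWWWWWWWWWWWWWWWWWWWKKWWGGGGGWWWWRRRRRRRRRRRRRRWWWWWWWWWW....KKKKKKKKKK....WW.W.
   8 WWWWWWWWWWWBBBBBBBBBBBBBBBBBWWWWWWBBBBBBBBBBBBBBBBBBBBBB.KKKKKKK.BBBBWOOOOOOOROR.....WWWWWW...........WWWWWWWWWWWWWWWWWW
  11 BBBBBBBBBBBBBBWWWBBBBWWBBBBBBBBBBBBBBBBBBBWWBBBBBWWBBBBBKKKKKKKBBBBBBWOOOOOOO.WWWWWWWWWWWWW..........K.......WWWWWWWWWWW
  14 BBBBBBBBBBBBWWWWWBBWWWWWBBBBBBBBBBBBBBBBWWWWWWBWWWWWWWWWWWW.KK.WGGGGWWWWWOOOOOO.......WWWWWWWWWWW....KKKKK.WWWWWWWWWWWWW
```

Emit:
play_rows:
  motion:
    - [[0,-1,0],0]
    - [[0,-2,0],0]
    - [[0,-3,0],0]
    - [[0,-4.5,0],0]
    - [[0,-4.5,0],0]
    - [[0,-4.5,0],0]

```text
clock: 21.0
ee_pos: [0.6104, 0.0923, 0.1283]
ee_rot: [0.0, 0.045, 0.999, 0.002]
contact_force: [3.4, 10.5, -5.2]
width: 0.0852
```

```bash
python3 - <<'E'
from h import *
go([.6135,.1197,.127],84.7);ptr('g')
for f in ('gw',): print(f);tell(f)
E
```

```text
t 21.0 pos [0.6104 0.0923 0.1283] yang 84.81 F [ 3.4 10.5 -5.2] w 0.0852
shift [-0.6 27.5  1.4] roll 0.002
gw
 orange [-30.   89.8]
 -14 WWWWWWWWWWWW....................BBBWWWWWWWWWWW.....WWWWWWW..WBBBBBBBWOOOOOOOOOOOOOOOOOOO...........KKKKKKKKKKK........W.
 -11 WWWWWWWWWWWWWW.................WWWWWWWWWWWWWWWWWWWWWWWWWWWWWWWGGGGGWWWWORRRRRRRRRRRRRWWWWWWWWWW....KKKKKKKKKK.WWWWWWWWW.
  -8 WWWWWWWWWWWWWWW..............WWWWWW....WWWWWWWWWWWWWWWWWWWW.KKGGGGGWWWWORRRRRRRRRRRRROWWWWWWWWW....KKKKKKKKKK....WW.WW..
   8 WWWWWWWWWWBBBBBBBBBBBBBBBBBBWWWWWBBBBBBBBBBBBBBBBBBBBBBBKKKKKKKKBBBBWOOOOOOOOOR....WWWWWW...........WWWWWWWWWWWWWWWWWWWW
  11 BBBBBBBBBBBBBWWWBBBBWWBBBBBBBBBBBBBBBBBBBWWWBBBBWWBBBBBBKKKKKKKBBBBBWOOOOOOO.WWWWWWWWWWWW..........K.......WWWWWWWWWWWWW
  14 BBBBBBBBBBBWWWWWBBWWWWWBBBBBBBBBBBBBBBBWWWWWWBWWWWWWWWWWWWW.KK.GGG.WWWWOOOOOO........WWWWWWWWWW....KKKKK.WWWWWWWWWWWWWWW
```

Emit:
play_rows:
  motion:
    - [[0,4,0],0]
    - [[0,8,0],0]
    - [[0,12,0],0]
    - [[0,16,0],0]
    - [[0,16,0],0]
    - [[0,16,0],0]
    - [[0,16,0],0]
    - [[0,12,0],0]
    - [[0,9,0],0]
    - [[0,7,0],0]
    - [[0,7,0],0]
    - [[0,7,0],0]

```text
clock: 22.3
ee_pos: [0.6112, 0.0987, 0.1285]
ee_rot: [0.0, 0.046, 0.999, 0.002]
contact_force: [0.9, 7.8, -2.2]
width: 0.0857
```

```bash
python3 - <<'E'
from h import *
go([.6135,.1197,.127],84.7);ptr('i')
for f in ('iw',): print(f);tell(f)
E
```

```text
t 22.3 pos [0.6112 0.0987 0.1285] yang 84.77 F [ 0.9  7.8 -2.2] w 0.0857
shift [-0.4 21.1  1.6] roll 0.001
iw
 orange [-30.   89.8]
 -14 WWWWWWWWWWWW.....................BBWWWWWWWWWWWW...WWWWWWWWW...BBBBBBWWOOOOOOOOOOOOOOOOOOO.........KKKKKKKKKKKKK......WWW
 -11 WWWWWWWWWWWWWW.................WWWWWWWWWWWWWWWWWWWWWWWWWWWWWWGGGGGWWWWORRRRRRRRRRRRROWWWWWWWWWW....KKKKKKKKKKK.WWWWWWWWW
  -8 WWWWWWWWWWWWWWWW..............WWWWW....WWWWWWWWWWWWWWWWWWWW.KGGGGGGWWWORRRRRRRRRRRRROWWWWWWWWWW....KKKKKKKKKKK....WWWWW.
   8 WWWWWWWWWWBBBBBBBBBBBBBBBBBBWWWWWBBBBBBBBBBBBBBBBBBBBBB.KKKKKKK.BBBBWWOOOOOOOOOR.B..WWWWW...........WWWWWWWWWWWWWWWWWWWW
  11 BBBBBBBBBBBBBBWWWBBBBWWBBBBBBBBBBBBBBBBBBBWWBBBBBWWBBBB.KKKKKKBBBBBBBWOOOOOOO.BWWWWWWWWWW..........K.......WWWWWWWWWWWWW
  14 BBBBBBBBBBBBWWWWWWBWWWWWBBBBBBBBBBBBBBBBWWWWWWBWWWWWWWWWWW.KK.GGGGWWWWOOOOOOOOOOOOOOWWWWWWWWWWW....KKKKK..WWWWWWWWWWWWWW
```

Emit:
play_rows:
  motion:
    - [[0,-1,0],0]
    - [[0,-2,0],0]
    - [[0,-3,0],0]
    - [[0,-4.5,0],0]
    - [[0,-4.5,0],0]
    - [[0,-4.5,0],0]

```text
clock: 23.0
ee_pos: [0.6109, 0.0954, 0.1284]
ee_rot: [0.001, 0.045, 0.999, 0.002]
contact_force: [3.4, 11.8, -5.4]
width: 0.0855
```

```bash
python3 - <<'E'
from h import *
go([.6135,.1197,.127],84.7);ptr('j')
for f in ('jw',): print(f);tell(f)
E
```

```text
t 23.0 pos [0.6109 0.0954 0.1284] yang 84.83 F [ 3.4 11.8 -5.4] w 0.0855
shift [-0.4 24.4  1.6] roll 0.002
jw
 orange [-30.   89.8]
 -14 WWWWWWWWWWWW.....................BBWWWWWWWWWWW...WWWWWW......BBBBBBBWOOOOOOOOOOOOOOOOOO..........KKKKKKKKKKKK.......WWW.
 -11 WWWWWWWWWWWWWW.................WWWWWWWWWWWWWWWWWWWWWWWWWWWWWGGGGGWWWWORRRRRRRRRRRRRWWWWWWWWWW....KKKKKKKKKKK.WWWWWWWWWWW
  -8 WWWWWWWWWWWWWWWW..............WWWWW...WWWWWWWWWWWWWWWWWWWWW.KKGGGWWWWORRRRRRRRRRRRRWWWWWWWWWW....KKKKKKKKKKK...WW.W.WW..
   8 WWWWWWWWWWBBBBBBBBBBBBBBBBBBWWWWWBBBBBBBBBBBBBBBBBBBBBBBKKKKKKK.BBBBWOOOOOOORRR....WWWW...........WWWWWWWWWWWWWWWWWWWWWW
  11 BBBBBBBBBBBBBWWWBBBBWWWBBBBBBBBBBBBBBBBBBWWWBBBBWWBBBBBBKKKKKKBBBBBBWOOOOOOO..WWWWWWWWW..........K........WWWWWWWWWWWWWW
  14 BBBBBBBBBBBBWWWWWBWWWWWWBBBBBBBBBBBBBBBBWWWWWBBWWWWWWWWWWWW.K..GGWWWWOOOOOOOOOOOOOOWWWWWWWWWW....KKKKK..WWWWWWWWWWWWWWWW
```

Emit:
play_rows:
  motion:
    - [[0,-1,0],0]
    - [[0,-2,0],0]
    - [[0,-3,0],0]
    - [[0,-4,0],0]
    - [[0,-4,0],0]
    - [[0,-4,0],0]

```text
clock: 23.7
ee_pos: [0.6106, 0.0926, 0.1284]
ee_rot: [0.001, 0.045, 0.999, 0.003]
contact_force: [5.1, 15.3, -6.9]
width: 0.0852
```

```bash
python3 - <<'E'
from h import *
go([.6135,.1197,.127],84.7);ptr('k')
for f in ('kw',): print(f);tell(f)
E
```

```text
t 23.7 pos [0.6106 0.0926 0.1284] yang 84.89 F [ 5.1 15.3 -6.9] w 0.0852
shift [-0.5 27.3  1.6] roll 0.003
kw
 orange [-30.   89.8]
 -14 WWWWWWWWWWWW....................BBBWWWWWWWWWWW.WWWWWWWW......BBBBBBBWOOOOOOOOOOOOOOOOO..........KKKKKKKKKKKK......WWWWW.
 -11 WWWWWWWWWWWWWW.................WWWWWWWWWWWWWWWWWWWWWWWWWWWWGGGGGWWWWORRRRRRRRRRRRRWWWWWWWWWW....KKKKKKKKKKK.WWWWWWWWWWW.
  -8 WWWWWWWWWWWWWWW..............WWWWWWW...WWWWWWWWWWWWWWWWWWWW.KKGGWWWWORRRRRRRRRRRROWWWWWWWWWW....KKKKKKKKKKK...W....WWW..
   8 WWWWWWWWWWBBBBBBBBBBBBBBBBBBWWWWWBBBBBBBBBBBBBBBBBBBBBBBKKKKKKKK.BBBWOOOOOOOOO.....WWW...........WWWWWWWWWWWWWWWWWWWWWWW
  11 BBBBBBBBBBBBBWWWBBBWWWBBBBBBBBBBBBBBBBBBBWWBBBBBWWBBBBBBKKKKKKKBBBBBWOOOOOO..WWWWWWWWW..........K.......WWWWWWWWWWWWWWWW
  14 BBBBBBBBBBBWWWWWBBWWWWWBBBBBBBBBBBBBBBBWWWWWWBWWWWWWWWWWWWW.KK.GWWWWOOOOOOOOOOOOO.WWWWWWWWWW....KKKKK..WWWWWWWWWWWWWWWWW
```

```bash
python3 - <<'E'
from h import *
def fine(f):
    im=rect(f,.072,0,10).astype(float); o=[]
    for x in (-9,-8.5,-8,-7.5,-7):  # pointer row / green rows
        r=im[int((45+x)*10)-2:int((45+x)*10)+3].mean(0); v=r.max(1); seg=slice(850,1050); k=850+np.argmin(cv2.GaussianBlur(v[None],(0,0),5)[0][850:1050])
        w=np.clip(150-v[k-25:k+25],0,None); o.append((np.arange(k-25,k+25)*w).sum()/w.sum())
    g=[]
    for x in (-12,-11.5,-11,-10.5):
        r=im[int((45+x)*10)-2:int((45+x)*10)+3].mean(0); w=np.clip(r[:,2].max()*0+ (r[:,2]-r[:,0])-60,0,None); w[:750]=0; w[1150:]=0; g.append((np.arange(len(w))*w).sum()/w.sum())
    return np.mean(o)/10-30,np.std(o)/10,np.mean(g)/10-30,np.std(g)/10
for f in ('dw','ew','fw','gw','iw','jw','kw'):
    a=fine(f); print(f,np.round(a,2),'red-ptr',round(a[2]-a[0],2))
E
```

```text
dw [7.655e+01 2.000e-02 5.584e+01 4.000e-02] red-ptr -20.71
ew [7.453e+01 2.700e-01 5.147e+01 7.000e-02] red-ptr -23.06
fw [73.12  0.38 50.94  0.08] red-ptr -22.17
gw [7.098e+01 2.000e-01 4.993e+01 1.000e-02] red-ptr -21.05
iw [7.225e+01 1.130e+00 4.970e+01 2.000e-02] red-ptr -22.55
jw [7.032e+01 1.820e+00 4.905e+01 7.000e-02] red-ptr -21.26
kw [6.824e+01 6.900e-01 4.841e+01 5.000e-02] red-ptr -19.83
```

```bash
python3 - <<'E'
from h import *
for f in ('cw','dw','ew','fw','gw','iw','jw','kw'):
    im=rect(f,.072,0,10).astype(float); 
    def row(x): return im[int((45+x)*10)-2:int((45+x)*10)+3].mean(0)
    o=[]
    for x in (-9,-8.5,-8,-7.5):
        v=cv2.GaussianBlur(row(x).max(1)[None],(0,0),4)[0]; k=560+np.argmin(v[560:720]); w=np.clip(150-v[k-15:k+16],0,None); o.append((np.arange(k-15,k+16)*w).sum()/w.sum())
    r=row(-11); d=r[:,2]-r[:,0]; w=np.clip(d-60,0,None); w[:750]=0;w[1100:]=0; g=(np.arange(1200)*w).sum()/w.sum()
    print(f,np.round(np.array(o)/10,1),'ptr',round(np.median(o)/10,2),'red',round(g/10,2),'diff',round((g-np.median(o))/10,2))
E
```

```text
cw [69.6 69.6 69.6 69.6] ptr 69.59 red 90.64 diff 21.05
dw [64.7 64.7 64.7 64.7] ptr 64.67 red 85.82 diff 21.15
ew [60.7 60.7 60.7 60.7] ptr 60.73 red 81.43 diff 20.7
fw [60.9 60.9 61.  61. ] ptr 60.96 red 80.89 diff 19.94
gw [61.  61.  61.  61.1] ptr 61.03 red 79.94 diff 18.91
iw [60.5 60.5 60.5 60.5] ptr 60.51 red 79.68 diff 19.17
jw [60.8 60.8 60.8 60.8] ptr 60.82 red 79.01 diff 18.19
kw [61. 61. 61. 61.] ptr 61.03 red 78.38 diff 17.34
```

```bash
python3 - <<'E'
from h import *
for f in ('cw','dw','ew','kw'):
  for z in (.06,.072,.08):
    im=rect(f,z,0,10).astype(float); r=im[int(34*10)-3:int(34*10)+4].mean(0)
    gd=cv2.GaussianBlur((r[:,1]-r[:,2])[None],(0,0),3)[0]; rd=cv2.GaussianBlur((r[:,2]-r[:,1])[None],(0,0),3)[0]
    gi=np.flatnonzero(gd[500:1000]>gd[500:1000].max()/2)+500; ri=np.flatnonzero(rd[600:1150]>rd[600:1150].max()/2)+600
    r2=im[370-3:370+4].mean(0).max(1); k=560+np.argmin(cv2.GaussianBlur(r2[None],(0,0),4)[0][560:720])
    print(f,z,'G',gi[[0,-1]]/10,'R',ri[[0,-1]]/10,'ptr(-8)',k/10)
print(load('kw')[2], np.round(proj('kw',O+D*.031+[0,0,.072]),1))
E
```

```text
cw 0.06 G [56.9 66.7] R [71.3 80.5] ptr(-8) 71.9
cw 0.072 G [75.2 79.6] R [83.9 97.4] ptr(-8) 69.6
cw 0.08 G [79.7 83.5] R [ 87.9 100.8] ptr(-8) 60.2
dw 0.06 G [55.8 65.1] R [66. 75.] ptr(-8) 67.5
dw 0.072 G [70.3 74.4] R [78.9 92.8] ptr(-8) 64.7
dw 0.08 G [74.5 78.5] R [82.6 95.6] ptr(-8) 69.2
ew 0.06 G [55.9 62.2] R [68.7 71.8] ptr(-8) 60.8
ew 0.072 G [65.8 70. ] R [74.3 88. ] ptr(-8) 60.7
ew 0.08 G [70.2 74.3] R [78.5 91.4] ptr(-8) 65.4
kw 0.06 G [54.7 61.1] R [67.2 70.8] ptr(-8) 56.0
kw 0.072 G [59.9 64. ] R [68.3 81.8] ptr(-8) 61.0
kw 0.08 G [66.4 68.3] R [72.3 85.2] ptr(-8) 65.4
[-0.14768498 -0.57487961  0.08298126] [175.6 225.1]
```

Emit:
play_rows:
  motion:
    - [[0,0,0],0]
    - [[0,0,0],0]
    - [[0,0,0],0]
    - [[0,0,0],0]

```text
clock: 24.2
ee_pos: [0.6106, 0.0926, 0.1284]
ee_rot: [0.001, 0.045, 0.999, 0.003]
contact_force: [5.1, 14.6, -7.3]
width: 0.0854
```

```bash
python3 - <<'E'
from h import *
go([.6135,.1197,.127],84.7);ptr('l')
im=rect('lw',.072,0,10).astype(float); r=im[337:344].mean(0)
gd=cv2.GaussianBlur((r[:,1]-r[:,2])[None],(0,0),3)[0]; rd=cv2.GaussianBlur((r[:,2]-r[:,1])[None],(0,0),3)[0]
gi=np.flatnonzero(gd[500:1000]>gd[500:1000].max()/2)+500; ri=np.flatnonzero(rd[600:1150]>rd[600:1150].max()/2)+600
k=560+np.argmin(cv2.GaussianBlur(im[367:374].mean(0).max(1)[None],(0,0),4)[0][560:720]); print(gi[[0,-1]],ri[[0,-1]],k)
s=(14.25-(ri[0]-k)/10)/1.09; print('spring mm',s)
if 5<s<8: print(bot.close_job())
E
```

```text
t 24.2 pos [0.6106 0.0926 0.1284] yang 84.89 F [ 5.1 14.6 -7.3] w 0.0854
shift [-0.5 27.2  1.5] roll 0.003
[600 640] [683 818] 609
spring mm 6.28440366972477
the job is handed in; nothing more can be done
None
```

I finished the job and handed it in at about 24 s of the 64 s allowed. The hand-in gives no verdict, so what follows rests on my own checks.

- **Weights:** The 200 g weight went into the two-dot pocket first, then the 100 g weight into the three-dot pocket, each let go before going on. A side picture after the second release showed all three weights upright in their pockets. I did not view a picture of them after pumping, but the wrist readings showed no change in the rack area.
- **Pumping:** I pumped the trigger with the open hand's pad, letting it spring back between squeezes. The first two squeezes kept the pad off the rack. The third reached the rack, but the trigger would have run out of travel before the middle of the green band, so I released once more and finished on a fourth squeeze.
- **Final hold:** The trigger is held with about 15 N, and the pointer reads about 6.3 mm on the spring, against a green band of 4 to 9 mm. A rough estimate from the force gave 6.5 mm, which agrees.

**Disagreements along the way:**
- My first automatic pointer reading gave about 3.8 mm because it cut off part of the red band. Measuring the band edges directly corrected it.
- A wrist-camera fit of the held 200 g weight came out about 9 mm too low. The side camera and the arm's own pose disagreed with it, so I went by those.

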